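Push a teething ring through the sprung flap of a drying box

TASK

The teething ring on the front ledge of the white drying box has to go inside: push the box's self-closing flap open with one finger, and while that finger holds the flap open, push the ring off the ledge into the box with the other finger. Only push the ring along: do not lift it, and do not shove the flap open with it. Then take the fingers out so that the flap swings fully shut with the ring inside, and leave the things around the box where they stand.

Things in the scene. Friction and masses are not known exactly. Their poses are not given: they have to be found in the camera images.
- ring: The teething ring to put away: a rigid plastic ring of round 14 mm bar (push it below mid-height) lying flat on the ledge of the drying box, 74 mm outer diameter, about 34 mm clear hole, 20 to 45 g. Origin: centre of its underside; z up. (A second, similar ring lies on the counter and is not part of the job.)
- drying_box: White plastic drying box, fixed on the counter, 216 mm deep (its x, level into the box), 224 mm wide (its y), 152 mm high (z up). Origin: at counter height, mid-width, straight below the ledge's inner edge. Front end x = -96 mm, back x = 120 mm. Hollow inside, also below the ledge, down to a floor at z = 14 mm.
- flap (a joint): Grey flap, a leaf 208 mm wide (box y +-104 mm), 107 mm long, 4 to 6 mm thick, hinged at its top edge and sloping 24 degrees down to the ledge's inner edge. 0 = shut; grows as its lower edge swings inward and down; stop at 1.0 rad. A spring shuts it in about half a second; a level push of 3 to 5 N just above ledge height opens it.
- lip (a point): Middle of the ledge's inner edge, on its surface (box x = 0, y = 0, z = 100 mm); axes as the box. The flat ledge runs from here 96 mm to -x and has no front rim; along its two sides are rims 6 mm high with inner faces at y = +-106 mm. On the +x side lies the sloping opening, 212 mm wide between solid cheeks, closed by the flap.
- flap_edge (a point): Middle of the flap's lower edge, on its outer face, 101 mm from the hinge; moves with the flap. A fingertip 5 mm above the ledge whose front stands 48 mm past the ledge's inner edge holds the flap at about 0.3 rad, 72 mm past at about 0.6 rad. Held at 0.6 rad or more, the gap lets the ring drop through freely; much less can trap it.
- hinge (a point): Middle of the flap's hinge line, which runs along the box's y at box x = 98 mm, z = 144 mm (44 mm above the ledge). Behind it a fixed roof, its top 152 mm above the counter, reaches back to x = 120 mm.
- baby_bottle: Bystander: white feeding bottle standing on the counter right of the box, 64 mm wide, 158 mm high. Origin: centre of its underside.
- frog: Bystander: green bath frog on the counter left in front of the box, 68 mm wide, 38 mm high. Origin: centre of its underside.
- second_ring: Bystander: another teething ring, lying on the counter left of the box, 74 mm wide, 14 mm thick. Origin: centre of its underside.
Mind the look-alikes: they are no part of the job. There is more than one size of the ring; the job needs the smaller.

How it is judged (in metres and radians):
On the way, in this order (a step that is already met when the one before it is completed fails the run):
1. a finger pushes the flap well open (over 0.3 rad) while the ring still lies on the ledge and does not touch the flap (value of joint flap above 0.3 rad and contact force between the fingers and flap above 0.2 N and x of ring in the frame of drying_box below 0 m and z of ring in the frame of drying_box above 0.095 m and contact force between ring and flap below 0.2 N), for 0.05 s.
2. the ring's centre passes the ledge's edge while a finger holds the flap open (over 0.3 rad) (value of joint flap above 0.3 rad and contact force between the fingers and flap above 0.2 N and x of ring in the frame of drying_box above 0.003 m), for 0.02 s.
At the end, for the whole second after the job is handed in: The ring lies at rest inside the box (its origin within the walls and at least 30 mm below the ledge), and the flap is shut to within 0.06 rad (z of ring in the frame of drying_box between 0 and 0.07 m and x of ring in the frame of drying_box between -0.095 and 0.12 m and y of ring in the frame of drying_box between -0.11 and 0.11 m and value of joint flap below 0.06 rad and linear speed of ring below 0.03 m/s); the robot touches nothing.
It fails at once if the ring is shoved against the flap (over 1 N) with no finger on the flap, its centre still over the ledge (x of ring in the frame of drying_box below 0 m and z of ring in the frame of drying_box above 0.09 m and contact force between ring and flap above 1 N and contact force between the fingers and flap below 0.05 N).
It fails at once if the ring is lifted more than 20 mm off the ledge (z of ring in the frame of drying_box above 0.12 m).
It fails at once if the baby bottle is moved more than 20 mm or tipped (distance of baby_bottle from where it was at the start of the episode above 0.02 m or angle between baby_bottle's own z axis and vertical above 0.3 rad).
It fails at once if the frog is moved more than 20 mm (distance of frog from where it was at the start of the episode above 0.02 m).
It fails at once if the second ring is moved more than 20 mm (distance of second_ring from where it was at the start of the episode above 0.02 m).
It also fails if it takes over 35 s, if anything falls off the work surface, if the arm or the gripper's body presses on something with over 40 N, if the wrist force passes 120 N, or if a joint passes its speed limit or range.

ROBOT

A 6-joint arm with a two-finger parallel gripper is mounted at the origin on a cart in front of the work surface, level with it; the furniture and walls round the work are solid. World frame = base frame: x ahead of the robot, y to its left, z up, the work surface at z = 0. Lengths are in m, angles in degrees, forces in N, time in s.
With the tool pointing down it reaches from about 0.3 to 0.75 m from the base axis. Payload 8.5 kg.
Tool frame: the origin (TCP) lies at the very end of the fingers, on their centre line; the grasp point (between the pads) lies 19 mm behind it; z points along the fingers, y is the line along which they close (so a half turn about z gives the same grasp; the last joint's range is limited). The gripper opens to 85 mm and grips with 20 to 120 N. Pads are 22 mm wide; open, the fingers measure 114 mm over their backs; the gripper's body (76 mm by 85 mm) begins 54 mm behind the grasp point. The pads swing forward as they close: fully open they stand 13 mm farther back than shut.
Start: joints at [64.956, 21.807, 74.336, -0, 83.858, -12.336], TCP at [0.121, 0.537, 0.231] pointing down, gripper open.
Joint ranges: [-178.18, 178.18], [-50.72, 133.34], [12.68, 142.11], [-81.47, 261.47], [9.98, 163.14], [-165.26, 165.26]. Speed limits (degrees/s): [136.94, 136.94, 180, 180, 180, 180].

INTERFACE

Orientations are given as a 3x3 rotation matrix whose columns are the frame's x, y, z axes.
In Python, from rig import env, optics, spotter gives the robot as it stands.
- The arm moves only by the shell command python3 -m crank 'ROWS' [FORCE]. ROWS is JSON, one flat list of numbers, 5 for each row, row after row: the finger opening in cm, from 0 to 8.54, then the shift along the tool's x, y, z in cm, then the turn about the tool's z in rad. A call has exactly 8 rows; each row shifts and turns the commanded pose from where the row before left it, along the tool's axes as they then stand; what a row does not reach is not made up. A row lasts 1/12 s, in which the tool goes at most 41.7 mm and 7.16 degrees, less where a joint would pass 70% of its speed; a pose out of reach is approached as far as the arm can. A call is refused whole if a number of a shift passes 4.17 or a number of a turn 0.125, either way. A call with a gripper value outside its range is refused whole. The fingers move at their own pace and stop on an object; FORCE is the grip in N (left out, the last holds). Time passes only in rows, so rows that do not move let the fingers close, or fill a call up. It gives the time, the measured TCP pose, the force, the opening and the grip force at its end, in the units of the state.
- env.observe(): the state, without advancing time (a new reading comes with each control period).
- optics.get_image(name): name is "scene" or "top" or "wrist"; returns a dict with "color" (480x640x3 uint8, red, green, blue), "intrinsics" (3x3 intrinsics, pixels), "distortion" ([k1, k2, p1, p2, k3] as OpenCV has them; the pictures are not rectified), "pose" (4x4, takes a point from camera to world coordinates). Camera axes: x right, y up, looking along -z (the intrinsics and any distortion apply to the point x, -y, -z); pixel columns grow to the right and rows downward; lengths in m; the calibration is good to about 2 mm. A picture is of the moment at which its call begins. There is no depth.
- env.close_job(): hands the job in; it is judged then, once.
Trained networks look in a picture, given as the dict that the camera call returned (one of the last four; its "shot" number tells which), for a name from the list of things; names that differ only in an ending like _2 or _b are one class to them, and where a whole thing is asked for, a point or a joint stands for the part that bears it (a point fixed in the world has none). Each returns a list of dicts, best first, with "score" (0 to 1); they miss things now and then, are a little off and sometimes report something else, mostly with a low value. They report only what shows in the picture. A call takes as long as a camera call. They do not tell look-alikes from the thing itself.
- spotter.look_for(picture, query): "at" ([column, row] as shares, 0 to 1, of the picture: columns of its width, rows of its height, amid what is visible of it).
The state is a dict: "time_s": time; "q": joint angles; "qvel": joint speeds; "joint_efforts": joint torques, N m; "position": TCP position; "tool_rot": TCP orientation; "ft_force": force on the tool from outside, world axes, zero at the start; "wrist_torque": the same for the moment, N m; "grip_width": finger opening in m; "gripper_force": force on a finger pad.
Only numpy, scipy, OpenCV 4.12 (cv2) and the standard library are available. Lean on these libraries where they do the work, as an engineer would, in place of code of your own. Each camera call takes 0.05 s, during which the arm holds its last target. There are 200 camera calls.

## Working session

There is one attempt and no reset: what is moved stays moved. The work goes in short steps, Python scripts to look and compute and a shell command to move; the robot and the scene stay as the last step left them, time stands still between calls to the robot, and variables do not carry over. Pictures are saved under pics/ and viewed, at most 10 in all, crops included, and the job is handed in when it is done.

```bash
ls; mkdir -p pics; cat > h.py <<'E'
import numpy as np, cv2
from rig import env, optics, spotter
def save(p,n): cv2.imwrite('pics/'+n, p['color'][...,::-1])
def ray(p,u,v):
    q=cv2.undistortPoints(np.array([[[u,v]]],float),p['intrinsics'],np.array(p['distortion'],float))[0,0]
    T=np.array(p['pose']); d=T[:3,:3]@np.array([q[0],-q[1],-1]); return T[:3,3],d
def atz(p,u,v,z):
    o,d=ray(p,u,v); return o+d*(z-o[2])/d[2]
def proj(p,X):
    T=np.array(p['pose']); c=(np.atleast_2d(X)-T[:3,3])@T[:3,:3]; c=c*[1,-1,-1]
    return cv2.projectPoints(c,np.zeros(3),np.zeros(3),p['intrinsics'],np.array(p['distortion'],float))[0][:,0]
E
python3 - <<'E'
from h import *
s=env.observe(); print(s['time_s'],s['position'],np.round(s['tool_rot'],3).tolist(),s['grip_width'])
for n in ('top','scene'):
    p=optics.get_image(n); save(p,n+'0.png')
    print(n,np.round(p['pose'],3).tolist())
    for q in ('ring','second_ring','drying_box','flap','baby_bottle','frog'):
        for r in spotter.look_for(p,q)[:3]:
            u,v=r['at'][0]*640,r['at'][1]*480
            print(q,round(r['score'],2),round(u),round(v),np.round(atz(p,u,v,.1),3),np.round(atz(p,u,v,0.01),3))
E
```

```text
pics
0.0 [0.12084954 0.5362508  0.23071445] [[-0.976, 0.22, -0.001], [0.22, 0.976, -0.001], [0.0, -0.001, -1.0]] 0.08554417472726472
top [[-0.02, 0.977, -0.211, 0.148], [-1.0, -0.019, 0.005, 0.282], [0.001, 0.211, 0.978, 1.481], [0.0, 0.0, 0.0, 1.0]]
ring 0.88 194 297 [0.319 0.579 0.1  ] [0.33  0.599 0.01 ]
ring 0.67 336 252 [0.421 0.242 0.1  ] [0.439 0.24  0.01 ]
second_ring 0.86 229 258 [0.412 0.5   0.1  ] [0.429 0.514 0.01 ]
drying_box 0.76 310 239 [0.454 0.304 0.1  ] [0.474 0.306 0.01 ]
drying_box 0.51 218 257 [0.414 0.525 0.1  ] [0.432 0.541 0.01 ]
flap 0.92 306 227 [0.483 0.315 0.1  ] [0.505 0.317 0.01 ]
baby_bottle 0.68 461 229 [ 0.472 -0.061  0.1  ] [ 0.493 -0.083  0.01 ]
baby_bottle 0.66 313 238 [0.457 0.296 0.1  ] [0.477 0.297 0.01 ]
frog 0.93 262 300 [0.309 0.42  0.1  ] [0.32  0.428 0.01 ]
scene [[-0.813, 0.407, -0.416, -0.18], [-0.582, -0.573, 0.577, 1.113], [-0.004, 0.711, 0.703, 1.151], [0.0, 0.0, 0.0, 1.0]]
ring 0.97 262 387 [0.265 0.672 0.1  ] [0.303 0.634 0.01 ]
ring 0.59 321 243 [0.407 0.251 0.1  ] [0.457 0.177 0.01 ]
second_ring 0.7 256 339 [0.353 0.584 0.1  ] [0.398 0.539 0.01 ]
drying_box 0.84 295 259 [0.429 0.338 0.1  ] [0.481 0.272 0.01 ]
flap 0.62 284 242 [0.489 0.304 0.1  ] [0.546 0.235 0.01 ]
baby_bottle 0.57 362 179 [ 0.461 -0.037  0.1  ] [ 0.516 -0.135  0.01 ]
frog 0.67 308 326 [0.278 0.489 0.1  ] [0.317 0.435 0.01 ]
```

```bash
python3 - <<'E'
import cv2
a=cv2.imread('pics/top0.png')[150:350,150:500]; cv2.imwrite('pics/topc.png',cv2.resize(a,(800,457),interpolation=cv2.INTER_CUBIC))
a=cv2.imread('pics/scene0.png')[130:430,180:420]; cv2.imwrite('pics/scc.png',cv2.resize(a,(480,600),interpolation=cv2.INTER_CUBIC))
E
```

```text
(no output)
```

View pics/topc.png

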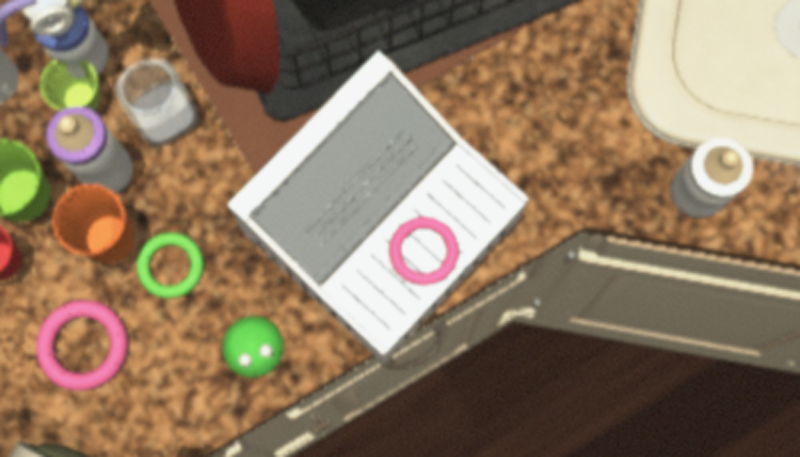

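View pics/scc.png

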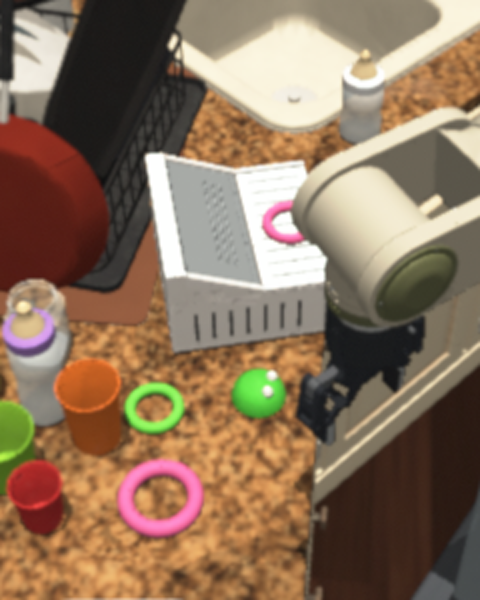

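The top view shows three ring candidates:
- Pink ring on the ledge, (335,259) in the full picture.
- Large pink ring on the counter, (185,301).
- Green ring on the counter, (224,266), which is the second ring.

The smaller pink ring on the ledge is the one for the job. Box corners in the top crop are (230,205), (378,52), (525,200) and (385,355).

```bash
cat > fit.py <<'E'
from h import *
from scipy.optimize import least_squares
def box2w(b,P):
    P=np.atleast_2d(P); c,s=np.cos(b[2]),np.sin(b[2]); return np.c_[b[0]+c*P[:,0]-s*P[:,1], b[1]+s*P[:,0]+c*P[:,1], P[:,2]]
E
python3 - <<'E'
from fit import *
p=optics.get_image('top'); s=optics.get_image('scene')
M=np.array([[.12,.112,.152],[.12,-.112,.152],[-.096,-.112,.106],[-.096,.112,.106],[0,.106,.1],[0,-.106,.1]])
tp=np.array([[230,205],[378,52],[525,200],[385,355],[320,285],[455,143]])*.4375+150
f=lambda b:(proj(p,box2w(b,M))-tp).ravel()
r=least_squares(f,[.42,.27,.78]); print('box',r.x,np.degrees(r.x[2]),np.round(r.fun,1))
b=r.x
np.save('b.npy',b)
for pp,n in((p,'top'),(s,'scene')):
    h=cv2.cvtColor(pp['color'],cv2.COLOR_RGB2HSV); m=((h[...,0]>155)&(h[...,0]<176)&(h[...,1]>90)).astype(np.uint8)
    N,l,st,c=cv2.connectedComponentsWithStats(m)
    for i in range(1,N):
        if st[i,4]>60:
            ys,xs=np.where(l==i); hull=cv2.convexHull(np.c_[xs,ys].astype(np.int32)); mo=cv2.moments(hull); u,v=mo['m10']/mo['m00'],mo['m01']/mo['m00']
            w=atz(pp,u,v,.107); d=w[:2]-b[:2]; c_,s_=np.cos(b[2]),np.sin(b[2])
            print(n,st[i],round(u,1),round(v,1),np.round(w,3),'in box',c_*d[0]+s_*d[1],-s_*d[0]+c_*d[1], 'diam',np.linalg.norm(atz(pp,st[i,0],v,.107)-atz(pp,st[i,0]+st[i,2],v,.107)))
im=s['color'][...,::-1].copy()
for q in proj(s,box2w(b,M)): cv2.circle(im,(int(q[0]),int(q[1])),2,(0,0,255),-1)
cv2.imwrite('pics/ov.png',cv2.resize(im[170:330,230:420],(760,600*760//760-0)[0:1]+(640-40,)))
E
```

```text
box [0.44080491 0.28023445 0.80334336] 46.02818382213143 [-1.3 -0.1 -0.2 -0.6  1.5 -0.8 -0.7 -0.2 -0.1  1.3  0.8  0.3]
top [158 124  17  14 100] 165.2 131.0 [0.735 0.661 0.107] in box 0.47829472771193526 0.05265395938351383 diam 0.0422411139460102
top [321 245  30  29 338] 335.0 259.3 [0.401 0.246 0.107] in box -0.05220119538056736 0.004325706230298418 diam 0.07142082716508952
top [166 282  40  38 715] 185.4 300.6 [0.31  0.599 0.107] in box 0.13847263229321216 0.31500898756398577 diam 0.09348093348259698
scene [312 231  20  21 153] 321.1 241.6 [0.407 0.252 0.107] in box -0.04388945330094279 0.005073910406856171 diam 0.052277033373077854
scene [102 280  29  24 405] 117.1 292.1 [0.711 0.68  0.107] in box 0.4750439211783406 0.08301006466481903 diam 0.0713911444163103
scene [239 360  42  39 824] 259.7 378.7 [0.279 0.663 0.107] in box 0.16293234759507227 0.3820110439892497 diam 0.08873324672912543
```

View pics/ov.png

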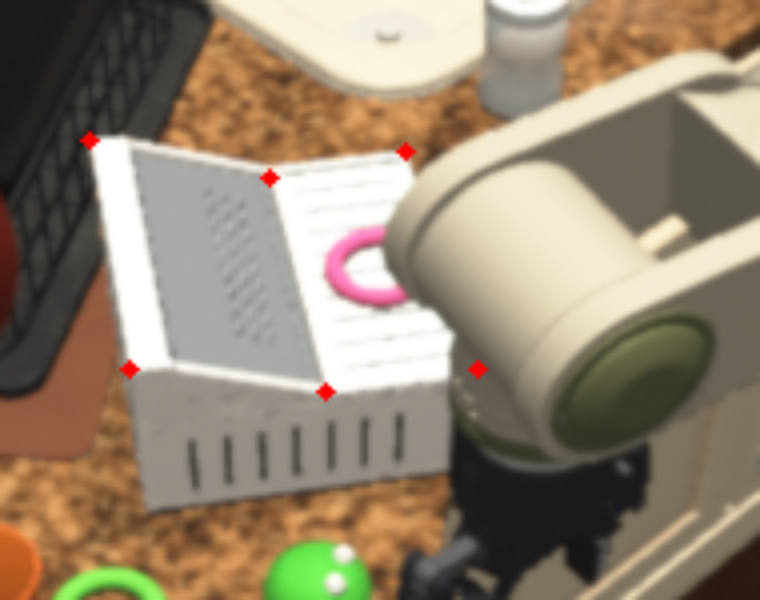

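The fit is good to about 1.5 px, and the overlay matches the scene view. The ring sits at box (-52, +4) mm. Plan: line the fingers up with the box's x axis and straddle the ring, so the front finger opens the flap and the rear finger pushes the ring.

```bash
python3 -m crank '[8.5,0,0,0,0.109, 8.5,0,0,0,0.109, 8.5,0,0,0,0.109, 8.5,0,0,0,0.109, 8.5,0,0,0,0.109, 8.5,-3,0,0,0, 8.5,-3.5,0,0,0, 8.5,-3.5,0,0,0]'
python3 -m crank '[8.5,-3.8,0,0,0, 8.5,-3.8,0,0,0, 8.5,-3.8,0,0,0, 8.5,-3.8,0,0,0, 8.5,-3.8,0,0,0, 8.5,-3.8,0,0,0, 8.5,-3.8,0,0,0, 8.5,-2,0,0,0]'
cat > rel.py <<'E'
from fit import *
b=np.load('b.npy'); s=env.observe(); P=np.array(s['position']); R=np.array(s['tool_rot'])
ax=np.array([np.cos(b[2]),np.sin(b[2]),0]); ay=np.array([-ax[1],ax[0],0]); d=P-[b[0],b[1],0]
print('t',round(s['time_s'],2),'tcp in box mm',np.round(1e3*np.array([d@ax,d@ay,d[2]]),1),'yerr deg',round(float(np.degrees(np.arcsin(R[:,1]@ay))),2),'F',np.round([np.dot(s['ft_force'],ax),np.dot(s['ft_force'],ay),s['ft_force'][2]],2),'w',s['grip_width'])
t=b[:2]+(-.0522*ax+.0045*ay)[:2]-P[:2]; t=np.r_[t,0]; print('to ring, tool cm',np.round(100*R.T@t,2))
E
python3 rel.py; python3 - <<'E'
from h import *
p=optics.get_image('wrist'); save(p,'w1.png'); print(np.round(p['pose'],3).tolist())
p=optics.get_image('top'); save(p,'t1.png')
E
```

```text
time_s: 1.47
position: [0.1933, 0.4663, 0.2312]
tool_rot: [[-0.721, 0.693, 0.0], [0.693, 0.721, -0.0], [-0.0, -0.0, -1.0]]
ft_force: [0.4, 1.0, -0.3]
grip_width: 0.0847
gripper_force: 0.0
time_s: 2.13
position: [0.4014, 0.2661, 0.2314]
tool_rot: [[-0.718, 0.696, 0.001], [0.696, 0.718, -0.0], [-0.001, 0.0, -1.0]]
ft_force: [0.2, 0.5, 0.1]
grip_width: 0.085
gripper_force: 0.0
t 2.13 tcp in box mm [-37.5  18.6 231.4] yerr deg -0.11 F [0.51 0.21 0.08] w 0.0849695742955463
to ring, tool cm [-1.41 -1.47  0.  ]
[[0.696, -0.685, -0.215, 0.346], [0.718, 0.663, 0.209, 0.319], [-0.001, -0.3, 0.954, 0.373], [0.0, 0.0, 0.0, 1.0]]
```

View pics/w1.png

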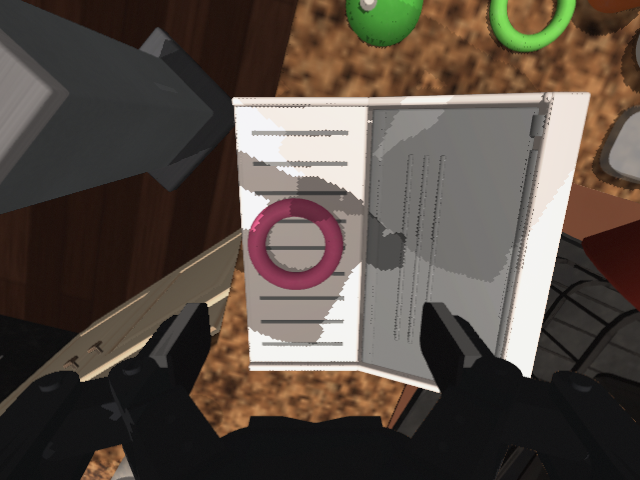

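The wrist view shows the ring at about (296,244) on the ledge, with the lip running from (368,107) to (360,365). The fingertips are at about (195,315) and (437,315). I'll refine the ring and lip positions from this view.

```bash
python3 - <<'E'
from fit import *
b=np.load('b.npy'); p=optics.get_image('wrist'); ax=np.array([np.cos(b[2]),np.sin(b[2])]); ay=np.array([-ax[1],ax[0]])
h=cv2.cvtColor(p['color'],cv2.COLOR_RGB2HSV); m=((h[...,0]>150)&(h[...,0]<179)&(h[...,1]>90)).astype(np.uint8)
m[:150]=0;m[330:]=0;m[:,:230]=0;m[:,400:]=0
ys,xs=np.where(m); c=cv2.minEnclosingCircle(cv2.convexHull(np.c_[xs,ys].astype(np.int32))); print(c)
q=[('ring',*c[0],.107),('ringL',248,244,.107),('ringR',344,244,.107),('lip',368,107,.1),('lip',360,365,.1),('front',236,107,.1),('front',249,362,.1),('tipL',195,305,.231),('tipR',437,305,.231)]
for n,u,v,z in q:
    d=atz(p,u,v,z)[:2]-b[:2]; print(n,round(u),round(v),np.round(1e3*np.array([d@ax,d@ay]),1))
E
```

```text
((294.9230041503906, 244.0566864013672), 47.45075988769531)
ring 295 244 [-53.4   6.5]
ringL 248 244 [-89.5   6.6]
ringR 344 244 [-15.6   6.4]
lip 368 107 [ -0.2 106. ]
lip 360 365 [   1.4 -108.6]
front 236 107 [-93.4 106.3]
front 249 362 [ -96.4 -105.2]
tipL 195 305 [-89.8  20.1]
tipR 437 305 [15.1 19.8]
```

```bash
python3 -m crank '[8.54,-0.65,-0.75,0,0, 8.54,-0.65,-0.75,0,0, 8.54,0,0,0,0, 8.54,0,0,2,0, 8.54,0,0,3,0, 8.54,0,0,3,0, 8.54,0,0,2,0, 8.54,0,0,0,0]' >/dev/null; python3 rel.py;  python3 - <<'E'
from h import *
p=optics.get_image('wrist'); save(p,'w2.png')
E
```

```text
t 2.95 tcp in box mm [-54.2  10.5 128.3] yerr deg 0.08 F [ 1.17 -0.23 -0.5 ] w 0.08543967822957284
to ring, tool cm [-0.6  0.2 -0. ]
```

View pics/w2.png

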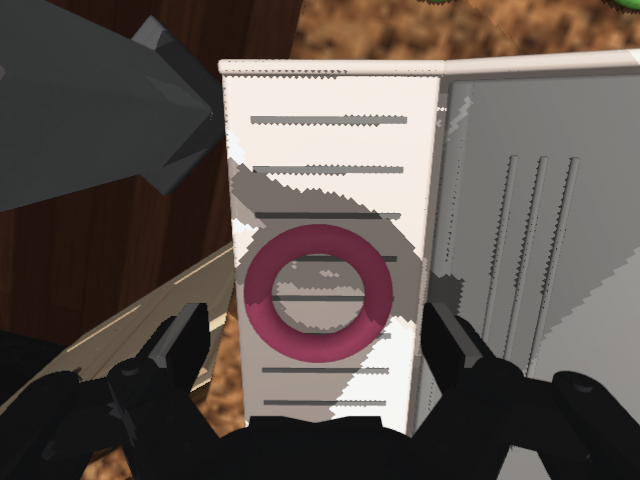

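The fingers straddle the ring at (318,292), and the front finger is just at the lip. Next I centre on the ring and go down slowly, watching for contact with the ledge.

```bash
python3 -m crank '[8.54,-0.25,0.1,0,0, 8.54,-0.25,0,0,0, 8.54,0,0,0.8,0, 8.54,0,0,0.8,0, 8.54,0,0,0.4,0, 8.54,0,0,0,0, 8.54,0,0,0,0, 8.54,0,0,0,0]' >/dev/null; python3 rel.py
python3 -m crank '[8.54,0,0,0.3,0, 8.54,0,0,0,0, 8.54,0,0,0,0, 8.54,0,0,0,0, 8.54,0,0,0.3,0, 8.54,0,0,0,0, 8.54,0,0,0,0, 8.54,0,0,0,0]' >/dev/null; python3 rel.py;
```

```text
t 3.67 tcp in box mm [-51.3   4.1 111.4] yerr deg 0.04 F [-0.66  0.41 -0.76] w 0.0853424142252641
to ring, tool cm [ 0.04 -0.09 -0.  ]
t 4.33 tcp in box mm [-51.4   4.1 105.3] yerr deg 0.04 F [-0.63 -0.43 -0.09] w 0.08511606498419029
to ring, tool cm [ 0.04 -0.08  0.  ]
```

```bash
python3 -m crank '[8.54,0.1,-0.15,0,0, 8.54,0,0,0.2,0, 8.54,0,0,0,0, 8.54,0,0,0,0, 8.54,0,0,0.2,0, 8.54,0,0,0,0, 8.54,0,0,0,0, 8.54,0,0,0,0]' >/dev/null; python3 rel.py
python3 -m crank '[8.54,0,0,0.2,0, 8.54,0,0,0,0, 8.54,0,0,0,0, 8.54,0,0,0,0, 8.54,0,0,0,0, 8.54,0,0,0,0, 8.54,0,0,0,0, 8.54,0,0,0,0]' >/dev/null; python3 rel.py; python3 - <<'E'
from h import *
p=optics.get_image('scene'); save(p,'s3.png'); cv2.imwrite('pics/s3c.png',cv2.resize(p['color'][170:330,230:420,::-1],(712,600)))
E
```

```text
t 5.0 tcp in box mm [-52.8   5.1 101.3] yerr deg 0.04 F [-0.36 -0.04  0.3 ] w 0.08573472995879548
to ring, tool cm [-0.06  0.06 -0.  ]
t 5.67 tcp in box mm [-52.8   5.1  99.4] yerr deg 0.04 F [-0.09  0.65  0.35] w 0.08534949449123148
to ring, tool cm [-0.06  0.06  0.  ]
```

View pics/s3c.png

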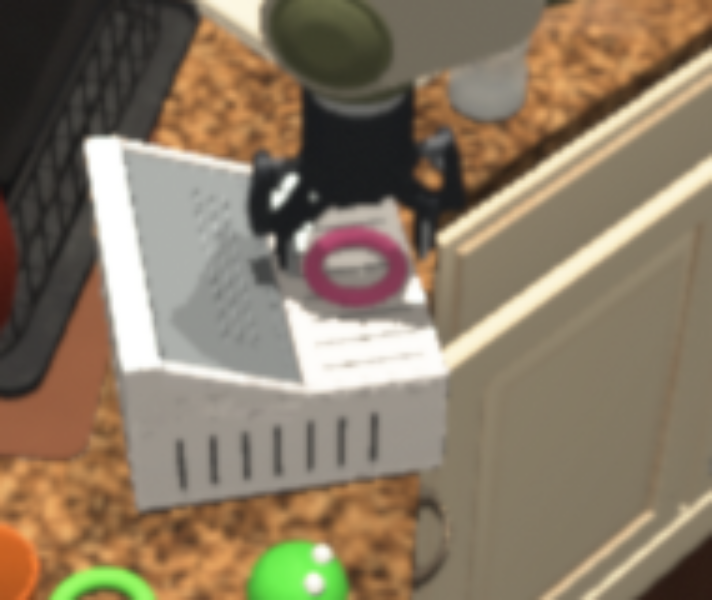

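The fingers straddle the ring, and the TCP is below ledge height with no contact. So the open tips are about 13 mm behind the TCP, and I continue down in small steps.

```bash
python3 -m crank '[8.54,0,0,0.2,0, 8.54,0,0,0,0, 8.54,0,0,0,0, 8.54,0,0,0.2,0, 8.54,0,0,0,0, 8.54,0,0,0,0, 8.54,0,0,0,0, 8.54,0,0,0,0]' >/dev/null; python3 rel.py
python3 -m crank '[8.54,0,0,0.2,0, 8.54,0,0,0,0, 8.54,0,0,0,0, 8.54,0,0,0.2,0, 8.54,0,0,0,0, 8.54,0,0,0,0, 8.54,0,0,0,0, 8.54,0,0,0,0]' >/dev/null; python3 rel.py
```

```text
t 6.38 tcp in box mm [-52.8   5.1  95.3] yerr deg 0.04 F [ 0.5  -0.17 -0.73] w 0.08547794035794007
to ring, tool cm [-0.06  0.06  0.  ]
t 7.05 tcp in box mm [-52.8   5.1  91.3] yerr deg 0.04 F [0.57 0.27 0.42] w 0.08556749836978025
to ring, tool cm [-0.06  0.06  0.  ]
```

```bash
python3 -m crank '[8.54,0,0,0.15,0, 8.54,0,0,0,0, 8.54,0,0,0,0, 8.54,0,0,0.15,0, 8.54,0,0,0,0, 8.54,0,0,0,0, 8.54,0,0,0,0, 8.54,0,0,0,0]' >/dev/null; python3 rel.py
python3 -m crank '[8.54,0,0,0.1,0, 8.54,0,0,0,0, 8.54,0,0,0,0, 8.54,0,0,0.1,0, 8.54,0,0,0,0, 8.54,0,0,0,0, 8.54,0,0,0,0, 8.54,0,0,0,0]' >/dev/null; python3 rel.py
```

```text
t 7.72 tcp in box mm [-52.8   5.1  88.3] yerr deg 0.04 F [-0.63 -0.32 -0.89] w 0.08528482010303005
to ring, tool cm [-0.06  0.06  0.  ]
t 8.38 tcp in box mm [-52.8   5.   86.8] yerr deg 0.04 F [-2.06  1.12  5.68] w 0.08543211449771936
to ring, tool cm [-0.05  0.06  0.  ]
```

Ledge contact came at TCP z of about 87 mm, so I back up 4 mm and push in. First stage: open the flap past 0.3 rad while the ring's centre stays over the ledge.

```bash
python3 -m crank '[8.54,0,0,-0.42,0, 8.54,0,0,0,0, 8.54,0,0.6,0,0, 8.54,0,0.7,0,0, 8.54,0,0.7,0,0, 8.54,0,0.6,0,0, 8.54,0,0.5,0,0, 8.54,0,0.4,0,0]' >/dev/null; python3 rel.py
python3 -m crank '[8.54,0,0.4,0,0, 8.54,0,0.4,0,0, 8.54,0,0.4,0,0, 8.54,0,0.3,0,0, 8.54,0,0,0,0, 8.54,0,0,0,0, 8.54,0,0,0,0, 8.54,0,0,0,0]' >/dev/null; python3 rel.py; python3 - <<'E'
from h import *
p=optics.get_image('wrist'); save(p,'w4.png')
E
```

```text
t 9.05 tcp in box mm [-17.3   5.2  90.3] yerr deg 0.05 F [-1.41 -0.63  0.42] w 0.08542099666963006
to ring, tool cm [-0.06 -3.49  0.  ]
t 9.72 tcp in box mm [-2.6  5.1 90.8] yerr deg 0.03 F [-0.22  0.68  1.96] w 0.08539677796885838
to ring, tool cm [-0.06 -4.96 -0.  ]
```

View pics/w4.png

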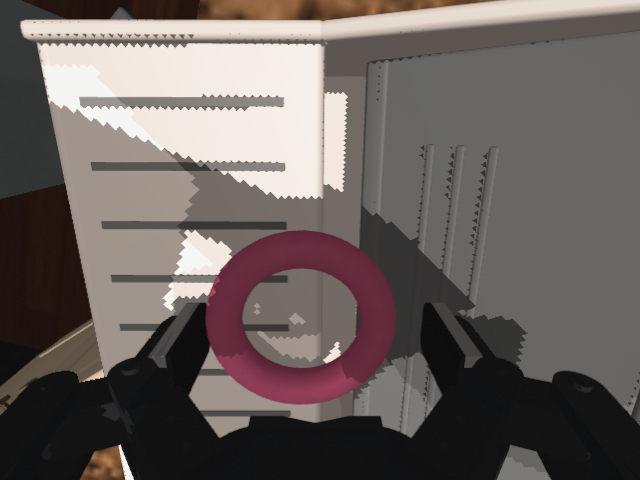

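The flap is held open at about 0.37 rad. The ring, at (300,318), rests against the rear finger with its centre still over the ledge, short of the lip at column 323. I continue the push.

```bash
python3 -m crank '[8.54,0,0.4,0,0, 8.54,0,0.4,0,0, 8.54,0,0.4,0,0, 8.54,0,0.4,0,0, 8.54,0,0.4,0,0, 8.54,0,0.4,0,0, 8.54,0,0.3,0,0, 8.54,0,0,0,0]' >/dev/null; python3 rel.py;  python3 - <<'E'
from h import *
p=optics.get_image('wrist'); save(p,'w5.png')
E
```

```text
t 10.43 tcp in box mm [23.1  5.4 90.1] yerr deg 0.05 F [-11.67  -0.87   2.41] w 0.08542123131747498
to ring, tool cm [-0.08 -7.53  0.03]
```

View pics/w5.png

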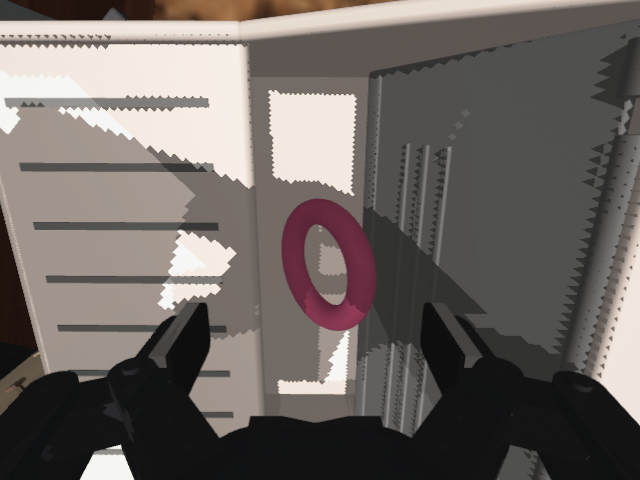

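The ring has tipped over the lip and is dropping through the gap at (330,262). I let it settle and check before withdrawing.

```bash
python3 -m crank '[8.54,0,0,0,0, 8.54,0,0,0,0, 8.54,0,0,0,0, 8.54,0,0,0,0, 8.54,0,0,0,0, 8.54,0,0,0,0, 8.54,0,0,0,0, 8.54,0,0,0,0]' >/dev/null; python3 rel.py;  python3 - <<'E'
from h import *
p=optics.get_image('wrist'); save(p,'w6.png')
E
```

```text
t 11.15 tcp in box mm [23.2  5.4 90.1] yerr deg 0.04 F [-9.04  0.27  2.51] w 0.08541347799836307
to ring, tool cm [-0.08 -7.54  0.02]
```

View pics/w6.png

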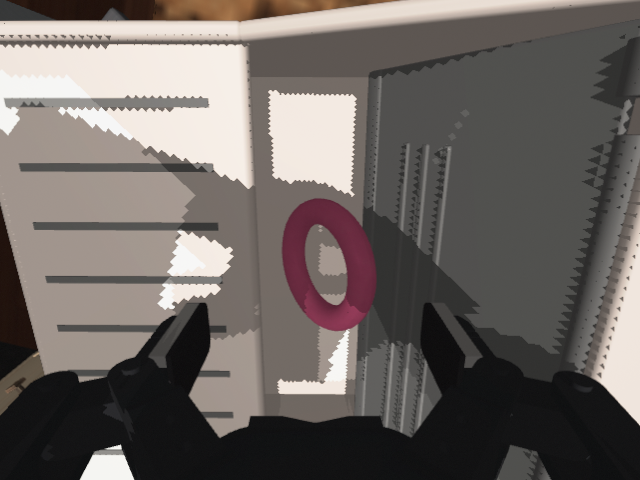

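The ring is inside the gap but still tilted at (330,262), probably leaning on the flap. Opening the flap a little further should let it fall, and I'll track its outline numerically.

```bash
cat > ell.py <<'E'
from h import *
p=optics.get_image('wrist'); h=cv2.cvtColor(p['color'],cv2.COLOR_RGB2HSV); m=((h[...,0]>150)&(h[...,0]<179)&(h[...,1]>90)&(h[...,2]>50)).astype(np.uint8)
m[:, :200]=0; m[:,460:]=0; m[:100]=0
N,l,st,c=cv2.connectedComponentsWithStats(m); 
if N>1:
    i=1+np.argmax(st[1:,4]); ys,xs=np.where(l==i); print('ring px',st[i],[np.round(v,0) for v in cv2.fitEllipse(cv2.convexHull(np.c_[xs,ys].astype(np.int32)))])
save(p,'last.png')
E
python3 ell.py
python3 -m crank '[8.54,0,0.3,0,0, 8.54,0,0.3,0,0, 8.54,0,0,0,0, 8.54,0,0,0,0, 8.54,0,0,0,0, 8.54,0,0,0,0, 8.54,0,0,0,0, 8.54,0,0,0,0]' >/dev/null; python3 rel.py; python3 ell.py
```

```text
ring px [ 282  199   95  132 7091] [array([329., 264.]), array([ 90., 135.]), np.float64(165.0)]
t 11.92 tcp in box mm [23.1  5.5 90.6] yerr deg 0.02 F [-51.46  -3.85  23.16] w 0.08535899088534278
to ring, tool cm [-0.1  -7.53  0.12]
ring px [ 284  199   94  132 7052] [array([330., 264.]), array([ 90., 135.]), np.float64(165.0)]
```

The push is blocked at 51 N, so something is at a hard limit and going further is no option. I back off gently and watch how the ring responds as the flap closes.

```bash
python3 -m crank '[8.54,0,-0.6,0,0, 8.54,0,-0.3,0,0, 8.54,0,-0.2,0,0, 8.54,0,0,0,0, 8.54,0,0,0,0, 8.54,0,0,0,0, 8.54,0,0,0,0, 8.54,0,0,0,0]' >/dev/null; python3 rel.py; python3 ell.py; python3 -m crank '[8.54,0,-0.3,0,0, 8.54,0,-0.3,0,0, 8.54,0,-0.3,0,0, 8.54,0,0,0,0, 8.54,0,0,0,0, 8.54,0,0,0,0, 8.54,0,0,0,0, 8.54,0,0,0,0]' >/dev/null; python3 rel.py; python3 ell.py; python3 - <<'E'
from h import *
p=optics.get_image('wrist');print(p['intrinsics'],np.round(p['pose'],3).tolist())
E
```

```text
t 12.63 tcp in box mm [19.5  5.  90.6] yerr deg 0.04 F [-0.69 -0.3   4.73] w 0.0853273810587996
to ring, tool cm [-0.05 -7.17 -0.  ]
ring px [ 286  198   83  135 6864] [array([327., 265.]), array([ 79., 137.]), np.float64(168.0)]
t 13.35 tcp in box mm [ 9.8  5.3 90.2] yerr deg 0.04 F [-2.36 -0.15  0.33] w 0.08548302813126903
to ring, tool cm [-0.07 -6.2   0.01]
ring px [ 300  198   56  138 6217] [array([327., 267.]), array([ 56., 143.]), np.float64(175.0)]
[[364.32515327   0.         314.96575882]
 [  0.         364.32515327 237.42940451]
 [  0.           0.           1.        ]] [[0.694, -0.688, -0.214, 0.389], [0.72, 0.662, 0.209, 0.343], [-0.002, -0.299, 0.954, 0.232], [0.0, 0.0, 0.0, 1.0]]
```

As the flap closes it stands the ring up on the box floor, where upright it is lower than the ledge. It should tip over backwards under the ledge, so I keep withdrawing slowly.

```bash
python3 -m crank '[8.54,0,-0.4,0,0, 8.54,0,-0.4,0,0, 8.54,0,-0.4,0,0, 8.54,0,0,0,0, 8.54,0,0,0,0, 8.54,0,0,0,0, 8.54,0,0,0,0, 8.54,0,0,0,0]' >/dev/null; python3 rel.py; python3 ell.py; python3 -m crank '[8.54,0,-0.4,0,0, 8.54,0,-0.4,0,0, 8.54,0,-0.4,0,0, 8.54,0,0,0,0, 8.54,0,0,0,0, 8.54,0,0,0,0, 8.54,0,0,0,0, 8.54,0,0,0,0]' >/dev/null; python3 rel.py; python3 ell.py
```

```text
t 14.12 tcp in box mm [-2.   5.1 90.4] yerr deg 0.04 F [-1.68 -1.17  1.19] w 0.08521479785060296
to ring, tool cm [-0.06 -5.02  0.  ]
ring px [ 321  196   35  140 4342] [array([336., 266.]), array([ 42., 147.]), np.float64(179.0)]
t 14.83 tcp in box mm [-14.2   5.2  90.3] yerr deg 0.04 F [-4.12  0.14  0.83] w 0.08542604572415799
to ring, tool cm [-0.07 -3.8   0.  ]
ring px [ 350  196   27  140 2969] [array([362., 267.]), array([ 28., 152.]), np.float64(2.0)]
```

```bash
python3 -m crank '[8.54,0,-0.5,0,0, 8.54,0,-0.5,0,0, 8.54,0,-0.5,0,0, 8.54,0,0,0,0, 8.54,0,0,0,0, 8.54,0,0,0,0, 8.54,0,0,0,0, 8.54,0,0,0,0]' >/dev/null; python3 rel.py; python3 ell.py; python3 -m crank '[8.54,0,-0.7,0,0, 8.54,0,-0.7,0,0, 8.54,0,-0.7,0,0, 8.54,0,-0.7,0,0, 8.54,0,-0.7,0,0, 8.54,0,-0.5,0,0, 8.54,0,0,0,0, 8.54,0,0,0,0]' >/dev/null; python3 rel.py; python3 ell.py
```

```text
t 15.55 tcp in box mm [-28.9   5.2  90.4] yerr deg 0.04 F [-2.18  0.69  0.56] w 0.08534602569446088
to ring, tool cm [-0.06 -2.33  0.  ]
ring px [388 207  19  82 947] [array([398., 247.]), array([18., 85.]), np.float64(4.0)]
t 16.27 tcp in box mm [-69.    5.   90.6] yerr deg 0.02 F [0.57 0.19 0.69] w 0.0854879023947453
to ring, tool cm [-0.05  1.68  0.  ]
```

```bash
python3 -m crank '[8.54,0,0,-1,0, 8.54,0,0,-2,0, 8.54,0,0,-3,0, 8.54,0,0,-3,0, 8.54,0,0,-2,0, 8.54,0,0,-1,0, 8.54,0,0,0,0, 8.54,0,0,0,0]' >/dev/null; python3 rel.py; python3 ell.py
```

```text
t 16.98 tcp in box mm [-68.7   5.1 210.3] yerr deg 0.05 F [-0.42  0.02 -0.24] w 0.08553205239203285
to ring, tool cm [-0.06  1.65  0.  ]
ring px [410 178  10  57 265] [array([415., 205.]), array([ 8., 60.]), np.float64(5.0)]
```

View pics/last.png

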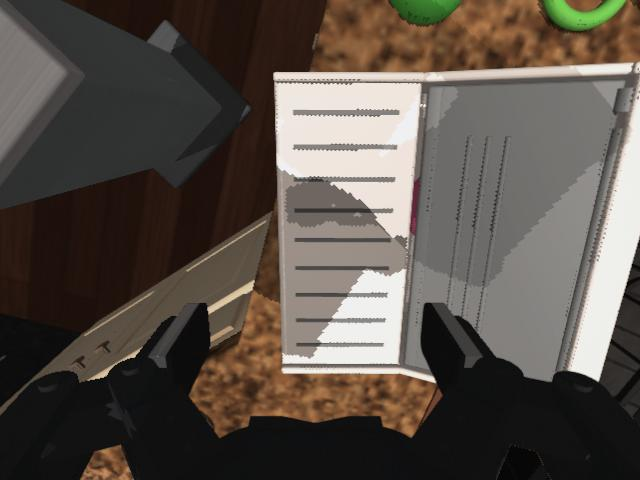

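The ring is caught on edge at (415,205), between the flap's edge and the ledge, and it holds the flap slightly open. The earlier hard stop was probably the wide-open finger knuckles meeting the roof edge.

Fix: close the gripper and turn it 90° to make a slim probe. Then open the flap nearly fully, so the ring can fall flat onto the floor.

```bash
python3 - <<'E'
from h import *
print(np.round(env.observe()['q'],1))
E
python3 -m crank '[0,0,0,0,-0.121, 0,0,0,0,-0.121, 0,0,0,0,-0.121, 0,0,0,0,-0.121, 0,0,0,0,-0.121, 0,0,0,0,-0.121, 0,0,0,0,-0.121, 0,0,0,0,-0.121]' 30 >/dev/null
python3 -m crank '[0,0,0,0,-0.121, 0,0,0,0,-0.121, 0,0,0,0,-0.121, 0,0,0,0,-0.121, 0,0,0,0,-0.119, 0,0,0,0,0, 0,0,0,0,0, 0,0,0,0,0]'
python3 rel.py
```

```text
[ 16.   13.3  90.8  -0.   75.9 -30. ]
time_s: 18.37
position: [0.3892, 0.2342, 0.2099]
tool_rot: [[-0.696, -0.718, -0.001], [-0.718, 0.696, -0.0], [0.001, 0.001, -1.0]]
ft_force: [-0.1, -0.6, 1.0]
grip_width: -0.0001
gripper_force: 0.0
t 18.37 tcp in box mm [-69.    5.2 209.9] yerr deg 89.84 F [-0.49 -0.29  1.02] w -0.00013460255256465494
to ring, tool cm [-1.68 -0.06 -0.  ]
```

```bash
python3 -m crank '[0,-1,0,2.5,0, 0,-1,0,2.5,0, 0,-1,0,2.5,0, 0,-1,0,2,0, 0,-0.5,0,0.8,0, 0,0,0,0,0, 0,0,0,0,0, 0,0,0,0,0]' >/dev/null; python3 rel.py
python3 -m crank '[0,-1,0,0,0, 0,-1.5,0,0,0, 0,-1.5,0,0,0, 0,-1.5,0,0.4,0, 0,-1.3,0,0.4,0, 0,-1.2,0,0.4,0, 0,-0.8,0,0,0, 0,0,0,0,0]' >/dev/null; python3 rel.py; python3 ell.py
```

```text
t 19.03 tcp in box mm [-23.7   4.9 108.7] yerr deg 89.95 F [ 0.6  -0.07 -0.94] w 0.00011490568784339209
to ring, tool cm [ 2.85 -0.04 -0.  ]
t 19.7 tcp in box mm [64.4  5.2 96. ] yerr deg 89.95 F [-3.88  0.04  1.21] w 0.00016853234564539392
to ring, tool cm [11.66 -0.07  0.  ]
ring px [ 260  169  118   80 4363] [array([318., 222.]), array([107., 119.]), np.float64(86.0)]
```

```bash
python3 - <<'E'
from fit import *
b=np.load('b.npy'); p=optics.get_image('wrist'); ax=np.array([np.cos(b[2]),np.sin(b[2])]); ay=np.array([-ax[1],ax[0]])
h=cv2.cvtColor(p['color'],cv2.COLOR_RGB2HSV); m=((h[...,0]>150)&(h[...,0]<179)&(h[...,1]>90)&(h[...,2]>50)).astype(np.uint8)
m[:100]=0; ys,xs=np.where(m)
for v in range(ys.min(),ys.max()+1,8):
    x=xs[ys==v]; r=np.split(x,np.where(np.diff(x)>3)[0]+1); print(v,[(int(a[0]),int(a[-1])) for a in r])
W=np.array([atz(p,u,v,.021)[:2]-b[:2] for u,v in zip(xs,ys)]); X=np.c_[W@ax,W@ay]*1e3
print('if flat on floor: x',X[:,0].min(),X[:,0].max(),'y',X[:,1].min(),X[:,1].max())
E
```

```text
169 [(316, 320)]
177 [(289, 348)]
185 [(278, 359)]
193 [(271, 310), (327, 367)]
201 [(266, 294), (344, 372)]
209 [(263, 286), (351, 375)]
217 [(261, 282), (355, 377)]
225 [(260, 281), (356, 377)]
233 [(260, 281), (356, 377)]
241 [(262, 284), (354, 375)]
if flat on floor: x 12.789788862742286 61.384324672319835 y -29.44319775452707 43.308846500358484
```

The ring's outline now spans 73 mm in y at floor level, so it lies flat on the floor at box x of about 24 mm. I withdraw: up over the ledge first, then back and up.

```bash
python3 -m crank '[0,0.5,0,-0.7,0, 0,0.8,0,-0.7,0, 0,1.5,0,0,0, 0,1.5,0,0,0, 0,1.5,0,0,0, 0,1.5,0,0,0, 0,1.5,0,0,0, 0,1,0,0,0]' >/dev/null; python3 rel.py
python3 -m crank '[0,1,0,-1,0, 0,0.5,0,-2.5,0, 0,0,0,-2.5,0, 0,0,0,-2.5,0, 0,0,0,-1,0, 0,0,0,0,0, 0,0,0,0,0, 0,0,0,0,0]' >/dev/null; python3 rel.py
python3 - <<'E'
from fit import *
b=np.load('b.npy')
for n in('wrist','top'):
    p=optics.get_image(n); save(p,n+'f.png')
    h=cv2.cvtColor(p['color'],cv2.COLOR_RGB2HSV); m=(h[...,0]>150)&(h[...,0]<179)&(h[...,1]>70)
    pts=proj(p,box2w(b,[[-.096,-.112,.1],[-.096,.112,.1],[.12,.112,.152],[.12,-.112,.152]])); k=np.zeros(m.shape,np.uint8); cv2.fillPoly(k,[pts.astype(np.int32)],1); print(n,'pink on box',(m&(k>0)).sum())
    g=cv2.cvtColor(p['color'],cv2.COLOR_RGB2GRAY)
    if n=='wrist':
        for y in(-.08,.08):
            print(y,[int(g[int(q[1]),int(q[0])]) if 0<=q[0]<640 and 0<=q[1]<480 else -1 for q in proj(p,box2w(b,[[x,y,.1+max(0,x)*.45] for x in np.arange(-.02,.04,.002)]))])
    else:
        for q in ('frog','second_ring','baby_bottle'):
            print(q,[(round(r['score'],2),round(r['at'][0]*640),round(r['at'][1]*480)) for r in spotter.look_for(p,q)[:2]])
E
```

```text
t 20.47 tcp in box mm [-35.1   5.  110.9] yerr deg 89.93 F [ 0.24 -0.45  0.67] w 0.00012517264089991086
to ring, tool cm [ 1.71 -0.05 -0.  ]
t 21.13 tcp in box mm [-49.4   5.3 204.1] yerr deg 89.96 F [ 0.57  0.35 -0.69] w -0.00023882654269468548
to ring, tool cm [ 0.28 -0.08  0.  ]
wrist pink on box 88
-0.08 [249, 249, 249, 249, 249, 249, 249, 249, 249, 119, 91, 89, 116, 150, 152, 153, 151, 151, 151, 151, 152, 151, 151, 151, 151, 151, 151, 151, 62, 21]
0.08 [238, 238, 238, 239, 238, 239, 238, 238, 238, 206, 101, 96, 84, 120, 124, 129, 124, 125, 125, 124, 127, 150, 149, 148, 126, 109, 18, 19, 20, 20]
top pink on box 0
frog [(0.83, 261, 301)]
second_ring [(0.92, 220, 258)]
baby_bottle [(0.96, 460, 226)]
```

```bash
python3 - <<'E'
from fit import *
b=np.load('b.npy'); p=optics.get_image('wrist')
h=cv2.cvtColor(p['color'],cv2.COLOR_RGB2HSV); m=(h[...,0]>150)&(h[...,0]<179)&(h[...,1]>70)
pts=proj(p,box2w(b,[[-.096,-.112,.1],[-.096,.112,.1],[.12,.112,.152],[.12,-.112,.152]])); k=np.zeros(m.shape,np.uint8); cv2.fillPoly(k,[pts.astype(np.int32)],1)
ys,xs=np.where(m&(k>0)); print('pink bbox',xs.min(),xs.max(),ys.min(),ys.max(),'mean rgb',p['color'][ys,xs].mean(0)); print('lip px',proj(p,box2w(b,[[0,-.04,.1],[0,.04,.1]])).tolist())
def prof(p,y): return [int(cv2.cvtColor(p['color'],cv2.COLOR_RGB2GRAY)[int(q[1]),int(q[0])]) for q in proj(p,box2w(b,[[x,y,.1+max(0,x)*.45] for x in np.arange(-.01,.016,.001)]))]
print('now',prof(p,-.07),prof(p,.05))
P=dict(p); P['color']=cv2.imread('pics/w1.png')[...,::-1].copy(); P['pose']=np.array([[0.696,-0.685,-0.215,0.346],[0.718,0.663,0.209,0.319],[-0.001,-0.3,0.954,0.373],[0,0,0,1]])
print('w1',prof(P,-.07),prof(P,.07))
E
```

```text
pink bbox 281 353 298 303 mean rgb [99.33673469 47.70408163 63.67346939]
lip px [[254.99746632933733, 300.21746898004267], [362.1535523867045, 300.3160890079674]]
now [249, 249, 249, 249, 249, 249, 249, 246, 229, 112, 113, 112, 95, 92, 124, 149, 151, 151, 152, 153, 154, 146, 151, 152, 152, 151] [238, 238, 238, 238, 238, 238, 238, 237, 221, 113, 112, 113, 110, 73, 90, 112, 120, 122, 125, 127, 130, 129, 118, 123, 124, 124]
w1 [245, 245, 245, 245, 245, 245, 245, 242, 233, 122, 92, 93, 85, 119, 133, 135, 136, 138, 138, 139, 138, 132, 135, 135, 135, 135] [238, 238, 238, 238, 238, 238, 238, 238, 214, 171, 122, 109, 108, 84, 98, 110, 112, 113, 129, 143, 141, 115, 113, 112, 113, 113]
```

The lip profile matches the shut flap from the start to within about 1 mm. The pink seen through the crack has the width expected of the ring lying flat on the floor. The bystanders are detected close to where they stood, so I hand in.

```bash
python3 - <<'E'
from rig import env
print(env.close_job())
E
```

```text
the job is handed in; nothing more can be done
None
```

The job is handed in and the verdict was not shown: by my measurements the ring lies flat inside the box, the flap is shut and the bystanders stand where they were, but the ring first jammed the flap and I had to reopen it to free it, and one push reached about 51 N at the wrist (the limit for the gripper's body is 40 N), cause unconfirmed.

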